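Press the grille back onto the column loudspeaker

TASK

Put the grille back on the loudspeaker that lies on its back on the desk: set its four ball studs into the four sockets of the baffle (either way round) and press it home by feel until every stud has snapped in and the plate sits flush all round. Press no harder than it takes, so as not to crush the gasket under it, let go, and leave the phone, the microphone and the screwdriver where they are.

Things in the scene. Friction and masses are not known exactly. Their poses are not given: they have to be found in the camera images.
- speaker: Grey column loudspeaker lying on its back, immovable: 210 mm long (its x axis), 60 mm wide (y). These units come in different depths: origin at the centre of the baffle face, which looks up, 85 to 105 mm above the desk. In the baffle: three 46 mm driver openings along the middle and four round stud sockets at x = +-86, y = +-17 mm, 15 mm bore, 30 mm deep.
- gasket: Black rubber gasket strips, 2 mm thick, on the baffle under the edge of the grille; origin at the centre of the baffle face. The seated plate rests on it. A load of more than 40 N crushes it (the sprung jaws' own pull adds up to 8 N to the press).
- socket0 (a point): Mouth of the socket at x = +86, y = +17 mm of the speaker, at baffle height. 10 mm down in each socket two sprung jaws must be forced open by the stud's ball, then it snaps through and is held: 11 to 20 N on that corner, 36 N for all four at once. While other studs are still out, a press on one corner rocks the plate and can lift the diagonally opposite stud out again.
- socket1 (a point): Mouth of the socket at x = +86, y = -17 mm of the speaker.
- socket2 (a point): Mouth of the socket at x = -86, y = -17 mm of the speaker.
- socket3 (a point): Mouth of the socket at x = -86, y = +17 mm of the speaker.
- grille: Loose dark steel grille, a stiff slotted plate 208 mm long (its x axis), 66 mm wide (y), 8 mm thick, 0.14 kg. Origin at the centre of the plate's underside, z towards the face. Four studs below at x = +-86, y = +-17 mm: 6 mm neck, 12 mm ball, ball centre 18 mm and lowest point 24 mm under the plate. It starts face up on the desk, standing on its studs (origin 24 mm up).
- corner0 (a point): Top of the domed rivet head (13 mm across, 2 mm above the plate's face) straight above the stud at x = +86, y = +17 mm of the grille. Height over the baffle face: 24 mm when the grille is laid in the socket mouths with its balls resting on the jaws, 12 mm when this stud is fully home (12 mm lower).
- corner1 (a point): Top of the rivet head above the stud at x = +86, y = -17 mm of the grille.
- corner2 (a point): Top of the rivet head above the stud at x = -86, y = -17 mm of the grille.
- corner3 (a point): Top of the rivet head above the stud at x = -86, y = +17 mm of the grille.
- phone: Bystander: black smartphone, 152 x 72 x 8 mm, lying flat; origin at the centre of its underside.
- microphone: Bystander: paging microphone, black base 170 x 110 x 30 mm with a gooseneck about 290 mm high; origin at the centre of its underside.
- screwdriver: Bystander: screwdriver, 200 mm long, lying along its x axis; origin at the middle of its length, on the desk.

How it is judged:
At the end, for the whole second after the job is handed in: The grille lies face up on the loudspeaker, centred within 4 mm and in line within 0.05 rad (either way round), all four corners pressed down to within 2 mm of the flush height (rivet heads less than 14 mm above the baffle face), at rest (z of each of corner0, corner1, corner2, corner3 in the frame of speaker below 0.014 m and angle between grille's own z axis and vertical below 0.05 rad and horizontal distance between grille and speaker below 0.004 m and angle between the x axis of grille and the x axis of speaker, either way round below 0.05 rad and linear speed of grille below 0.02 m/s); the robot touches nothing.
It fails at once if the gasket is crushed by more than 40 N (contact force between grille and gasket above 40 N).
It fails at once if the phone is pushed by more than 30 mm (distance of phone from where it was at the start of the episode above 0.03 m).
It fails at once if the microphone is pushed by more than 30 mm (distance of microphone from where it was at the start of the episode above 0.03 m).
It fails at once if the screwdriver is pushed by more than 30 mm (distance of screwdriver from where it was at the start of the episode above 0.03 m).
It also fails if it takes over 61 s, if anything falls off the work surface, if the arm or the gripper's body presses on something with over 40 N, if the wrist force passes 120 N, or if a joint passes its speed limit or range.

ROBOT

A 6-joint arm with a two-finger parallel gripper is mounted at the origin on the work surface. World frame = base frame: x ahead of the robot, y to its left, z up, the work surface at z = 0. Lengths are in m, angles in rad, forces in N, time in s.
With the tool pointing down it reaches from about 0.35 to 0.775 m from the base axis. Payload 7.3 kg.
Tool frame: the origin (TCP) lies at the centre of the arm's flange, where the gripper is bolted on; the fingertips stand 178 mm ahead of it and the grasp point (between the pads) lies 159 mm ahead of it; z points along the fingers, y is the line along which they close (so a half turn about z gives the same grasp; the last joint's range is limited). The gripper opens to 92 mm and grips with 3 to 60 N. Pads are 19 mm wide; open, the fingers measure 130 mm over their backs; the gripper's body (75 mm by 190 mm) begins 47 mm behind the grasp point.
Start: joints at [-1.329, 0.342, 1.524, -0, 1.275, -0.146], TCP at [0.199, -0.486, 0.405] pointing down, gripper open.
Joint ranges: [-2.53, 2.53], [-0.77, 2.02], [0.04, 2.7], [-1, 4.14], [0.28, 2.66], [-3.11, 3.11]. Speed limits (rad/s): [2.57, 2.57, 3.14, 3.14, 3.14, 3.14].

INTERFACE

Orientations are given as [roll, pitch, yaw] about the fixed x, y, z axes, in that order (R = Rz(yaw) Ry(pitch) Rx(roll)).
In Python, from cell import telemetry, vision, ticket gives the robot as it stands.
- The arm moves only by the shell command python3 -m crank 'ROWS' [FORCE]. ROWS is JSON, a list of rows, each a list of 5 numbers: the gripper command: -1 is shut, 1 is fully open, values between are in proportion, then the shift along the tool's x, y, z in mm, then the turn about the tool's z in rad. In form: [[fingers, dx, dy, dz, roll], ...]. A call has 1 to 12 rows; each row is the pose to reach, as a shift and turn from the pose commanded when the call began, along the tool's axes at that moment; what a row does not reach only later rows make up. A row lasts 1/12 s, in which the tool goes at most 41.7 mm and 7.16 degrees, less where a joint would pass 70% of its speed; a pose out of reach is approached as far as the arm can. A call with a gripper value outside its range is refused whole. The fingers move at their own pace and stop on an object; FORCE is the grip in N (left out, the last holds). Time passes only in rows, so rows that repeat a pose let the fingers close. It gives the time, the measured TCP pose, the force, the opening and the grip force at its end, in the units of the state.
- telemetry.observe(): the state, without advancing time (a new reading comes with each control period).
- vision.read_camera(name): name is "scene" or "top" or "wrist"; returns (picture, depth): 480x640x3 uint8, red, green, blue; 480x640 float32, m along the optical axis (not along the pixel's ray), 0 where there is no reading.
- vision.get_calibration(name): a dict with "camera_matrix" (3x3 intrinsics, pixels), "dist" ([k1, k2, p1, p2, k3] as OpenCV has them; the pictures are not rectified), "rvec" (rotation vector, rad) and "tvec" (3), from world to camera coordinates, as OpenCV has them. Camera axes: x right, y down, z forward; pixel columns grow to the right and rows downward; lengths in m; the calibration is good to about 2 mm. A picture is of the moment at which its call begins: read the wrist's pose just before it. get_calibration takes no time and is no camera call; for the wrist camera it gives the pose at the moment of the call.
- ticket.hand_in(): hands the job in; it is judged then, once.
The state is a dict: "time": time; "qpos": joint angles; "qvel": joint speeds; "joint_efforts": joint torques, N m; "tool_pos": TCP position; "tool_rot": TCP orientation; "contact_force": force on the tool from outside, world axes, zero at the start; "torque": the same for the moment, N m; "opening": finger opening in m; "grip_force": force on a finger pad.
Only numpy, scipy, OpenCV 4.12 (cv2) and the standard library are available. Lean on these libraries where they do the work, as an engineer would, in place of code of your own. Each camera call takes 0.05 s, during which the arm holds its last target. There are 200 camera calls.

## Working session

There is one attempt and no reset: what is moved stays moved. The work goes in short steps, Python scripts to look and compute and a shell command to move; the robot and the scene stay as the last step left them, time stands still between calls to the robot, and variables do not carry over. Pictures are saved under pics/ and viewed, at most 10 in all, crops included, and the job is handed in when it is done.

```bash
ls; mkdir -p pics
python3 - <<'E'
from cell import telemetry, vision
import cv2
print(telemetry.observe())
for n in ("scene","top"):
    p,d=vision.read_camera(n); cv2.imwrite(f"pics/{n}0.png",p[:,:,::-1])
    import numpy as np; np.savez(f"/tmp/{n}0.npz",p=p,d=d)
    print(n,vision.get_calibration(n))
E
```

```text
pics
{'time': 0.0, 'qpos': array([-1.32902467e+00,  3.42711325e-01,  1.52502470e+00, -1.62401032e-05,
        1.27538633e+00, -1.45977890e-01]), 'qvel': array([ 1.09156970e-05,  1.00462985e-03,  1.78611400e-03, -5.29317037e-04,
        3.44992918e-04, -1.21225629e-03]), 'joint_efforts': array([ 2.30801488e-03, -4.31235623e+01, -2.44217205e+01,  7.20438897e-02,
        5.57907403e-02, -1.17971181e-04]), 'tool_pos': array([ 0.1985015 , -0.48587757,  0.40404799]), 'tool_rot': array([-3.14007697e+00, -2.07144726e-04,  3.87754132e-01]), 'contact_force': array([ 0.06464545, -0.09783492,  0.5661268 ]), 'torque': array([-0.01390193,  0.00440416, -0.036253  ]), 'grip_force': 0.0, 'opening': 0.09161311533408945}
scene {'camera_matrix': array([[584.51702978,   0.        , 320.73261551],
       [  0.        , 584.51702978, 241.40284233],
       [  0.        ,   0.        ,   1.        ]]), 'dist': array([-0.15207403,  0.        ,  0.        ,  0.        ,  0.        ]), 'rvec': array([ 2.19212616,  1.08081218, -0.39251058]), 'tvec': array([-0.37173766, -0.33171875,  1.88188426])}
top {'camera_matrix': array([[463.75957551,   0.        , 320.24133577],
       [  0.        , 463.75957551, 242.21509988],
       [  0.        ,   0.        ,   1.        ]]), 'dist': array([0.01469036, 0.        , 0.        , 0.        , 0.        ]), 'rvec': array([ 2.16665103, -2.16403055,  0.12454567]), 'tvec': array([-0.01818907,  0.61615384,  1.24371271])}
```

View pics/top0.png

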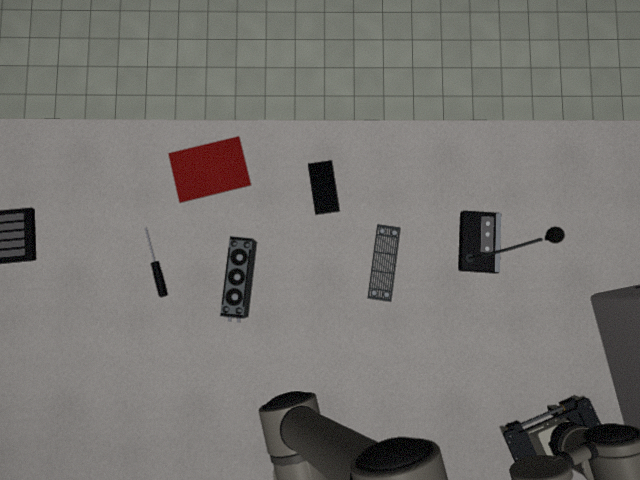

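View pics/scene0.png

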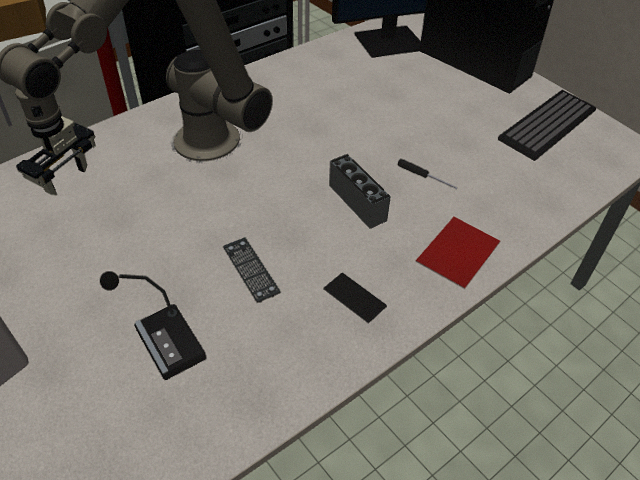

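Top view: the grille is around (384,262) with its long axis near vertical, the speaker around (238,277), the phone at (324,187), the microphone at (480,242) and the screwdriver at (156,265). The scene view agrees, and the space between the grille and the speaker is clear.

```bash
cat > h.py <<'E'
import numpy as np, cv2
from cell import telemetry, vision
def cast(cal,uv,z):
    "pixels -> world points on plane(s) height z"
    R=cv2.Rodrigues(cal["rvec"])[0]; t=cal["tvec"]
    n=cv2.undistortPoints(np.float64(uv).reshape(-1,1,2),cal["camera_matrix"],cal["dist"]).reshape(-1,2)
    d=np.c_[n,np.ones(len(n))]@R; c=-R.T@t
    return c+d*((z-c[2])/d[:,2])[:,None]
def depthpts(cal,d,uv):
    R=cv2.Rodrigues(cal["rvec"])[0]
    n=cv2.undistortPoints(np.float64(uv).reshape(-1,1,2),cal["camera_matrix"],cal["dist"]).reshape(-1,2)
    z=d[uv[:,1].astype(int),uv[:,0].astype(int)][:,None]
    return (np.c_[n,np.ones(len(n))]*z-cal["tvec"])@R
E
python3 - <<'E'
from h import *
f=np.load("/tmp/top0.npz");p,d=f["p"],f["d"];cal=vision.get_calibration("top")
g=cv2.cvtColor(p,cv2.COLOR_RGB2GRAY)
for nm,(x0,y0,x1,y1),z in (("grille",(355,215,412,312),.032),("speaker",(210,228,270,325),.095)):
    m=np.zeros_like(g); m[y0:y1,x0:x1]=(g[y0:y1,x0:x1]<105)
    m=cv2.morphologyEx(m,cv2.MORPH_CLOSE,np.ones((5,5),np.uint8))
    if nm=="speaker":
        v,u=np.nonzero(m); P=depthpts(cal,d,np.c_[u,v]); 
        hh=P[:,2]; print("z pct",np.percentile(hh,[5,25,50,75,90,95]))
        zt=np.median(hh[hh>.07]);k=hh>zt-.008
        m[:]=0; m[v[k],u[k]]=1; z=zt
        m=cv2.morphologyEx(m,cv2.MORPH_CLOSE,np.ones((7,7),np.uint8))
    c=max(cv2.findContours(m,0,1)[0],key=cv2.contourArea)
    w=cast(cal,c,z)[:,:2].astype(np.float32)
    (cx,cy),s,a=cv2.minAreaRect(w*1000); b=cv2.boxPoints(((cx,cy),s,a))
    e=max((b[1]-b[0],b[2]-b[1]),key=np.linalg.norm)
    print(nm,z,cx,cy,s,"yaw",(np.arctan2(e[1],e[0])+np.pi/2)%np.pi-np.pi/2)
E
```

```text
grille 0.032 561.2791137695312 -191.86505126953125 (66.90782165527344, 207.94497680664062) yaw -0.1415093
z pct [0.02364225 0.08319823 0.09072599 0.0963059  0.09868903 0.09999897]
speaker 0.09323964572998861 518.9719848632812 199.6824951171875 (64.17343139648438, 210.01806640625) yaw -0.09774089
```

```bash
python3 -m crank '[[1,228,-162,0,0.53],[1,228,-162,0,0.53],[1,228,-162,0,0.53],[1,228,-162,0,0.53],[1,228,-162,0,0.53],[1,228,-162,0,0.53],[1,447,-135,0,0.53],[1,447,-135,0,0.53],[1,447,-135,0,0.53],[1,447,-135,0,0.53],[1,447,-135,0,0.53],[1,447,-135,0,0.53]]' 40
python3 - <<'E'
from h import *
print(telemetry.observe()["tool_rot"])
p,d=vision.read_camera("wrist"); cv2.imwrite("pics/w1.png",p[:,:,::-1]); 
np.savez("/tmp/w1.npz",p=p,d=d,**vision.get_calibration("wrist"))
E
```

```text
time: 1.1
tool_pos: [0.5619, -0.1911, 0.4043]
tool_rot: [-3.142, 0.001, -0.142]
contact_force: [-0.2, -0.4, 0.4]
opening: 0.0919
grip_force: 0.0
[-3.14157795e+00  7.23416423e-04 -1.41829150e-01]
```

View pics/w1.png

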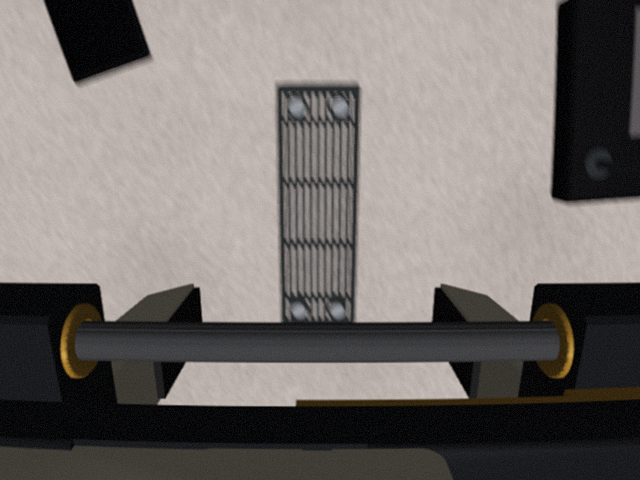

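Wrist view: the grille is between the fingers and well aligned, with rivets at about (296,106), (340,106), (299,311) and (336,311). The phone is at the upper left and the microphone base at the right, both clear.

Run:
```python
from h import *
f=np.load("/tmp/w1.npz");p=f["p"];g=cv2.cvtColor(p,cv2.COLOR_RGB2GRAY)
uv=[]
for u,v in ((296,106),(340,106),(299,311),(336,311)):
    q=p[v-14:v+15,u-14:u+15].astype(int); s=(q[:,:,2]-q[:,:,0])  # bluish heads
    m=(s>s.min()+0.55*(s.max()-s.min())).astype(np.uint8)
    n,l,st,ce=cv2.connectedComponentsWithStats(m); i=1+np.argmax(st[1:,4]); uv.append(ce[i]+[u-14,v-14]); print(st[i],uv[-1],s.max())
P=cast(f,uv,.034); print(P.round(4)); print("ctr",P.mean(0)); e=P[0]+P[1]-P[2]-P[3]; print(np.arctan2(e[1],e[0]),np.linalg.norm(e)/2, np.linalg.norm(P[0]-P[1]))
```

```text
[  2   0  23  29 389] [296.04884319 106.49871465] 16
[  4   0  21  29 386] [339.63989637 107.18393782] 16
[  2   0  25  29 404] [298.19554455 310.19306931] 14
[  3   0  23  29 374] [337.38770053 310.31016043] 16
[[ 0.656  -0.1846  0.034 ]
 [ 0.6508 -0.2182  0.034 ]
 [ 0.4876 -0.1609  0.034 ]
 [ 0.4828 -0.1948  0.034 ]]
ctr [ 0.56929884 -0.18963171  0.034     ]
-0.13905868916093864 0.16989862751517013 0.033967873036848235
```

```bash
python3 -m crank '[[1,5,0,40,0],[1,5,0,80,0],[1,5,0,120,0],[1,5,0,160,0],[1,5,0,190,0],[1,5,0,210,0],[1,5,0,218,0],[1,5,0,218,0],[0,5,0,218,0],[-0.3,5,0,218,0],[-1,5,0,218,0],[-1,5,0,218,0]]' 40
python3 -m crank '[[-1,0,0,0,0],[-1,0,0,0,0],[-1,0,0,0,0],[-1,0,0,0,0]]' 40
```

```text
time: 2.15
tool_pos: [0.5655, -0.1934, 0.1883]
tool_rot: [3.141, -0.003, -0.142]
contact_force: [-0.5, -0.9, 0.5]
opening: 0.07
grip_force: 0.0
time: 2.48
tool_pos: [0.5654, -0.1933, 0.1879]
tool_rot: [3.141, -0.002, -0.142]
contact_force: [-0.5, -0.2, 5.6]
opening: 0.0656
grip_force: 40.0
```

```bash
python3 -m crank '[[-1,0,0,-30,0],[-1,0,0,-70,0],[-1,0,0,-110,0],[-1,0,0,-150,0],[-1,0,0,-180,0],[-1,-10,-40,-180,0],[-1,-20,-80,-180,0],[-1,-31,-120,-180,0],[-1,-42,-160,-180,0],[-1,-53,-200,-180,0],[-1,-64,-240,-180,0],[-1,-74,-280,-180,0]]'
python3 -m crank '[[-1,-13,-40,0,-0.02],[-1,-22,-75,0,-0.044],[-1,-28,-102,0,-0.044],[-1,-28,-102,0,-0.044],[-1,-28,-102,0,-0.044],[-1,-28,-102,0,-0.044]]'
python3 - <<'E'
from h import *
print(telemetry.observe()["tool_rot"],telemetry.observe()["opening"])
cal=vision.get_calibration("wrist")
p,d=vision.read_camera("wrist"); cv2.imwrite("pics/w2.png",p[:,:,::-1]); 
np.savez("/tmp/w2.npz",p=p,d=d,**cal)
p,d=vision.read_camera("top"); cv2.imwrite("pics/t2.png",cv2.resize(p[200:340,150:337,::-1],None,fx=4,fy=4)); 
np.savez("/tmp/t2.npz",p=p,d=d)
E
```

```text
time: 3.48
tool_pos: [0.5306, 0.0964, 0.3666]
tool_rot: [3.141, 0.001, -0.142]
contact_force: [2.2, -0.1, -0.5]
opening: 0.0656
grip_force: 40.0
time: 3.98
tool_pos: [0.5182, 0.1991, 0.3664]
tool_rot: [3.141, 0.001, -0.098]
contact_force: [0.5, -0.2, -1.3]
opening: 0.0655
grip_force: 40.0
[ 3.14082582e+00  5.66414963e-04 -9.78888858e-02] 0.06549118550218212
```

View pics/w2.png

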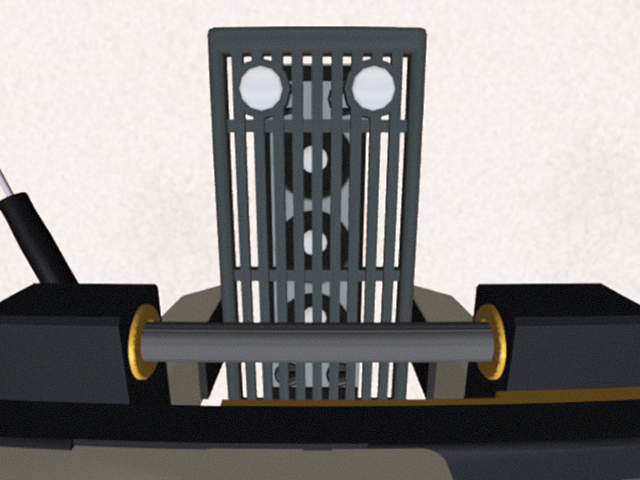

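Wrist view: the held grille has its far rivets at (262,88) and (374,88), and the speaker beneath is partly hidden by the slots. I'll move sideways for a clear look at the sockets.

```bash
python3 -m crank '[[-1,0,30,0,0],[-1,0,60,0,0],[-1,0,85,0,0],[-1,0,85,0,0],[-1,0,85,0,0],[-1,0,85,0,0]]'
python3 - <<'E'
from h import *
s=telemetry.observe();print(s["tool_rot"],s["tool_pos"])
cal=vision.get_calibration("wrist")
p,d=vision.read_camera("wrist"); cv2.imwrite("pics/w3.png",p[:,:,::-1]); 
np.savez("/tmp/w3.npz",p=p,d=d,tp=s["tool_pos"],tr=s["tool_rot"],**cal)
E
```

```text
time: 4.58
tool_pos: [0.5101, 0.1141, 0.3669]
tool_rot: [-3.141, -0.0, -0.1]
contact_force: [0.5, 0.1, -1.9]
opening: 0.0654
grip_force: 40.0
[-3.14130347e+00 -3.43116195e-04 -1.00257029e-01] [0.51014464 0.11413517 0.36685044]
```

View pics/w3.png

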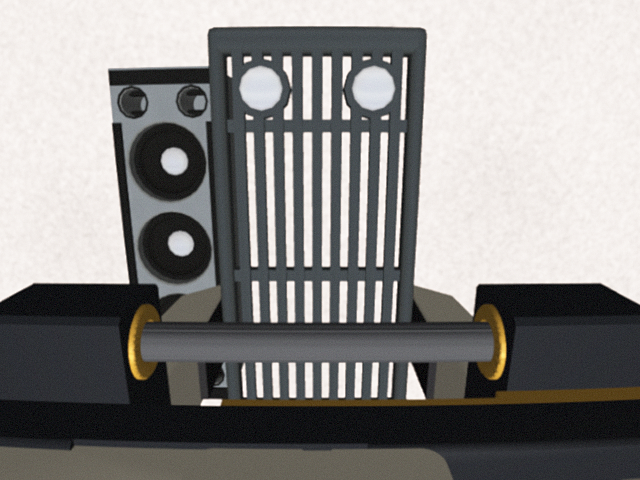

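Here the baffle shows clearly on the left: sockets at (132,102) and (192,100), drivers at (169,160) and (176,247), grille rivets at (262,88) and (374,88).

Run:
```python
from h import *
from scipy.spatial.transform import Rotation as Ro
f=np.load("/tmp/w3.npz");p,d=f["p"],f["d"];g=cv2.GaussianBlur(cv2.cvtColor(p,cv2.COLOR_RGB2GRAY),(3,3),0)
# baffle height: grey light pixels on speaker face
v,u=np.mgrid[75:285,125:208]; k=(g[75:285,125:208]>115)&(g[75:285,125:208]<190)
P=depthpts(f,d,np.c_[u[k],v[k]]); zb=np.median(P[:,2]); print("baffle z",zb,np.percentile(P[:,2],[10,90]),k.sum())
out=[]
for u,v,r in ((132,102,20),(192,100,20),(169,160,43),(176,247,43)):
    q=g[v-r:v+r,u-r:u+r]; m=(q<90).astype(np.uint8)
    c=[c for c in cv2.findContours(m,cv2.RETR_EXTERNAL,1)[0]]
    c=max(c,key=cv2.contourArea); h=cv2.convexHull(c); e=cv2.fitEllipse(h); out.append(np.array(e[0])+[u-r,v-r]); print(out[-1],e[1])
S=cast(f,out,zb); print(S.round(4)); print("sock dist",np.linalg.norm(S[0]-S[1]),"x86?",np.linalg.norm((S[0]+S[1])/2-S[3]))
e=(S[0]+S[1])/2-S[3]; print("speaker yaw",np.arctan2(e[1],e[0]),"by pair",np.arctan2(*(S[0]-S[1])[[1,0]])-np.pi/2)
uv=[]
for u,v in ((262,88),(374,88)):
    q=(g[v-35:v+35,u-35:u+35]>150).astype(np.uint8); n,l,st,ce=cv2.connectedComponentsWithStats(q); i=l[35,35]; uv.append(ce[i]+[u-35,v-35]); print(st[i],d[int(v),int(u)])
G=depthpts(f,d,np.array(uv)); print("riv",G.round(4),np.linalg.norm(G[0]-G[1]))
G2=cast(f,uv,.2415);print(G2,np.linalg.norm(G2[0]-G2[1]))
ang=np.arctan2(*(G[0]-G[1])[[1,0]])-np.pi/2
print("grille yaw",ang); T=Ro.from_euler("xyz",f["tr"]).as_matrix()
for gg in (G,): print("rivets in tool mm",((gg-f["tp"])@T*1000).round(1))
print("speaker sockets mid, ctr in tool",((np.array([(S[0]+S[1])/2,S[3]])-f["tp"])@T*1000).round(1))
```

```text
baffle z 0.09518641010251407 [0.09387754 0.09611462] 5283
[131.52618408  83.52602768] (38.94794845581055, 70.34495544433594)
[194.65974426  94.17589188] (43.37796401977539, 53.74143981933594)
[167.41174316 161.56127548] (75.05805969238281, 80.56714630126953)
[174.46630859 247.51333618] (69.2706298828125, 75.5008544921875)
[[0.6144 0.2075 0.0952]
 [0.6045 0.1727 0.0952]
 [0.5692 0.1946 0.0952]
 [0.5178 0.1997 0.0952]]
sock dist 0.03625329798165396 x86? 0.09216393974623989
speaker yaw -0.10462849785341354 by pair -0.2784872037307502
[  13   13   42   44 1424] 0.12656249
[  13   13   43   44 1422] 0.1265515
riv [[0.5907 0.1222 0.2113]
 [0.5871 0.0887 0.2126]] 0.033674505744628234
[[0.5872344  0.11873305 0.2415    ]
 [0.58459198 0.09259677 0.2415    ]] 0.026269519217360267
grille yaw -0.10480929732564293
rivets in tool mm [[ 79.2 -16.  155.6]
 [ 79.1  17.6 154.3]]
speaker sockets mid, ctr in tool [[ 91.1 -85.4 271.7]
 [ -1.1 -85.8 271.7]]
```

Run:
```python
from h import *
from scipy.spatial.transform import Rotation as Ro
f=np.load("/tmp/w3.npz");p,d=f["p"],f["d"];g=cv2.cvtColor(p,cv2.COLOR_RGB2GRAY)
T=Ro.from_euler("xyz",f["tr"]).as_matrix()
def circ(u,v,r,a,b):
    q=cv2.resize(g[v-r:v+r,u-r:u+r],None,fx=6,fy=6,interpolation=cv2.INTER_CUBIC)
    c=cv2.HoughCircles(cv2.GaussianBlur(q,(9,9),0),cv2.HOUGH_GRADIENT_ALT,1,20,param1=150,param2=0.6,minRadius=a*6,maxRadius=b*6)
    c=[] if c is None else c.reshape(-1,3)
    return [((x-2.5)/6+u-r,(y-2.5)/6+v-r,k/6) for x,y,k in c]
for a in ((132,102,22,10,19),(192,100,22,10,19),(169,160,44,30,42),(176,247,44,30,42)):
    for c in circ(*a): print(np.round(c,1),((cast(f,[c[:2]],.0952)[0]-f["tp"])@T*1000).round(1))
cv2.imwrite("pics/c3.png",cv2.resize(p[60:290,100:230,::-1],None,fx=2.6,fy=2.6,interpolation=cv2.INTER_CUBIC))
```

```text
[133.2 102.6  15.6] [  83.9 -103.2  271.7]
```

View pics/c3.png

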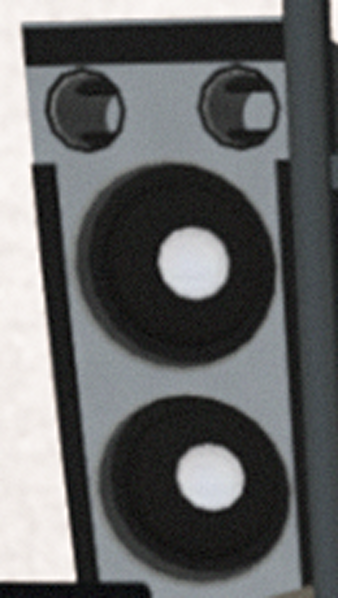

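Crop: socket rims are centred at crop (86,110) and (239,107), which is image (133,102) and (192,101). Drivers are at (168,161.5) and (175,247.5). The speaker centre relative to the grille is therefore about +5 mm in tool x and -87 mm in tool y, with matching yaw.

```bash
python3 -m crank '[[-1,5,-30,0,0],[-1,5,-60,0,0],[-1,5,-87,0,0],[-1,5,-87,0,0],[-1,5,-87,20,0],[-1,5,-87,45,0],[-1,5,-87,65,0],[-1,5,-87,76,0],[-1,5,-87,76,0],[-1,5,-87,76,0]]'
python3 -m crank '[[-1,0,0,2,0],[-1,0,0,4,0],[-1,0,0,6,0],[-1,0,0,8,0],[-1,0,0,8,0],[-1,0,0,8,0]]'
python3 - <<'E'
from h import *
p,d=vision.read_camera("scene"); cv2.imwrite("pics/s4.png",cv2.resize(p[110:240,290:430,::-1],None,fx=4,fy=4,interpolation=cv2.INTER_CUBIC))
p,d=vision.read_camera("wrist"); cv2.imwrite("pics/w4.png",p[:,:,::-1])
E
```

```text
time: 5.47
tool_pos: [0.5234, 0.2012, 0.2904]
tool_rot: [3.141, 0.001, -0.098]
contact_force: [-0.2, -1.0, -0.6]
opening: 0.0653
grip_force: 40.0
time: 5.97
tool_pos: [0.5234, 0.2009, 0.2828]
tool_rot: [3.142, -0.0, -0.098]
contact_force: [-1.1, -1.3, -1.4]
opening: 0.0655
grip_force: 40.0
```

View pics/s4.png

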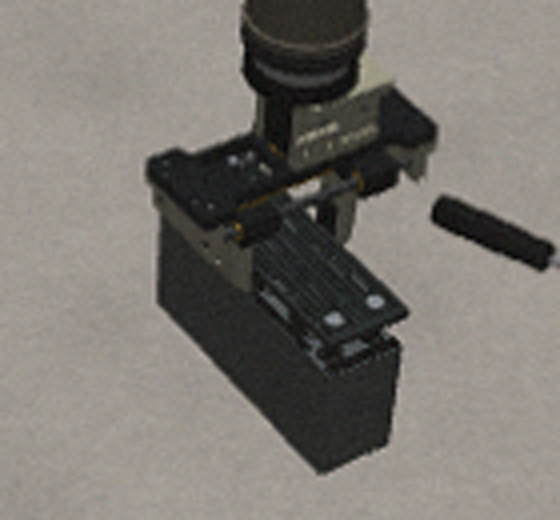

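The grille hovers squarely over the speaker with its end aligned. I'll lower it by feel.

```bash
python3 -m crank '[[-1,0,0,1,0],[-1,0,0,2,0],[-1,0,0,3,0],[-1,0,0,3,0]]'; python3 -m crank '[[-1,0,0,1,0],[-1,0,0,2,0],[-1,0,0,2,0]]'
```

```text
time: 6.4
tool_pos: [0.5234, 0.2009, 0.2794]
tool_rot: [3.141, 0.0, -0.098]
contact_force: [-0.3, -0.3, -0.9]
opening: 0.0653
grip_force: 40.0
time: 6.65
tool_pos: [0.5234, 0.2009, 0.2774]
tool_rot: [3.141, 0.0, -0.098]
contact_force: [-0.7, -0.2, -1.4]
opening: 0.0654
grip_force: 40.0
```

```bash
python3 -m crank '[[-1,0,0,1,0],[-1,0,0,2,0],[-1,0,0,2,0]]'; python3 -m crank '[[-1,0,0,1,0],[-1,0,0,2,0],[-1,0,0,2,0]]'; python3 -m crank '[[-1,0,0,1,0],[-1,0,0,1,0]]'
```

```text
time: 6.9
tool_pos: [0.5234, 0.2009, 0.2754]
tool_rot: [3.141, 0.0, -0.098]
contact_force: [0.4, 0.3, -2.2]
opening: 0.0654
grip_force: 40.0
time: 7.15
tool_pos: [0.5234, 0.2009, 0.2735]
tool_rot: [3.141, 0.0, -0.098]
contact_force: [-0.2, 0.1, -1.3]
opening: 0.0653
grip_force: 40.0
time: 7.32
tool_pos: [0.5236, 0.201, 0.2729]
tool_rot: [-3.141, -0.001, -0.098]
contact_force: [0.4, -0.7, 0.2]
opening: 0.0657
grip_force: 40.0
```

```bash
python3 -m crank '[[-1,0,0,0.5,0],[0.8,0,0,0.5,0],[1,0,0,0.5,0],[1,0,0,0,0],[1,0,0,0,0],[1,0,0,-25,0],[1,0,0,-60,0],[1,0,0,-90,0],[1,0,0,-90,0],[1,0,0,-90,0],[-0.67,0,0,-90,0],[-0.67,0,0,-90,0]]'
python3 - <<'E'
from h import *
s=telemetry.observe();print(s["tool_rot"],s["tool_pos"])
cal=vision.get_calibration("wrist")
p,d=vision.read_camera("wrist"); cv2.imwrite("pics/w5.png",p[:,:,::-1]); 
np.savez("/tmp/w5.npz",p=p,d=d,tp=s["tool_pos"],tr=s["tool_rot"],**cal)
E
```

```text
time: 8.32
tool_pos: [0.5231, 0.2008, 0.3612]
tool_rot: [3.141, 0.003, -0.098]
contact_force: [-0.3, -0.5, 0.2]
opening: 0.0825
grip_force: 0.0
[ 3.14053304e+00  2.74731102e-03 -9.82579996e-02] [0.52307794 0.20082306 0.36118359]
```

View pics/w5.png

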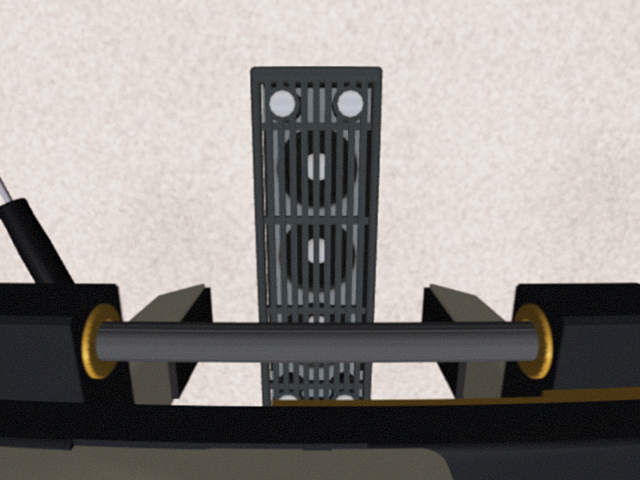

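Wrist view: the grille lies straight on the speaker, with its far rivets at (284,104) and (350,103).

```bash
cat >> h.py <<'E'
from scipy.spatial.transform import Rotation as Ro
def rivets(seeds,r=22):
    s=telemetry.observe(); cal=vision.get_calibration("wrist"); p,d=vision.read_camera("wrist")
    return rv(p,d,cal,s["tool_pos"],s["tool_rot"],seeds,r)
def rv(p,d,cal,tp,tr,seeds,r=22):
    g=cv2.cvtColor(p,cv2.COLOR_RGB2GRAY); T=Ro.from_euler("xyz",tr).as_matrix()
    for u,v in seeds:
        q=(g[v-r:v+r,u-r:u+r]>140).astype(np.uint8); n,l,st,ce=cv2.connectedComponentsWithStats(q); i=l[r,r]
        m=np.zeros(g.shape,bool); m[v-r:v+r,u-r:u+r]=l==i
        vv,uu=np.nonzero(m); P=np.median(depthpts(cal,d,np.c_[uu,vv]),0); print(st[i],"world",P.round(4),"tool mm",((P-tp)@T*1000).round(1))
E
python3 - <<'E'
from h import *
f=np.load("/tmp/w5.npz"); rv(f["p"],f["d"],f,f["tp"],f["tr"],((284,104),(350,103)))
E
```

```text
[  8   9  25  26 500] world [0.6042 0.209  0.1183] tool mm [ 80.6 -16.4 242.7]
[ 10  10  25  26 506] world [0.6009 0.1755 0.1183] tool mm [ 80.6  17.3 242.6]
```

```bash
python3 -m crank '[[-0.67,40,0,0,0],[-0.67,80,0.5,0,0],[-0.67,80,0.5,20,0],[-0.67,80,0.5,45,0],[-0.67,80,0.5,60,0],[-0.67,80,0.5,60,0],[-0.67,80,0.5,60,0]]'; python3 -m crank '[[-0.67,0,0,2,0],[-0.67,0,0,3,0],[-0.67,0,0,3,0]]'
```

```text
time: 8.95
tool_pos: [0.6028, 0.1925, 0.3011]
tool_rot: [3.14, 0.003, -0.098]
contact_force: [-0.8, -0.2, 0.5]
opening: 0.0324
grip_force: 0.0
time: 9.2
tool_pos: [0.6031, 0.1927, 0.3007]
tool_rot: [-3.141, -0.002, -0.098]
contact_force: [-0.0, 0.3, 0.2]
opening: 0.0162
grip_force: 0.0
```

```bash
python3 -m crank '[[-0.67,0,0,0,0],[-0.67,0,0,0,0]]'; python3 -m crank '[[-0.67,0,0,1,0],[-0.67,0,0,1,0]]'
```

```text
time: 9.37
tool_pos: [0.603, 0.1926, 0.3004]
tool_rot: [-3.141, -0.001, -0.098]
contact_force: [-1.1, -0.6, 0.6]
opening: 0.0151
grip_force: 0.0
time: 9.53
tool_pos: [0.603, 0.1926, 0.2988]
tool_rot: [3.142, -0.0, -0.098]
contact_force: [0.1, 0.4, -0.3]
opening: 0.0152
grip_force: 0.0
```

```bash
for i in 1; do python3 -m crank '[[-0.67,0,0,1,0],[-0.67,0,0,1,0]]'; python3 -m crank '[[-0.67,0,0,1,0],[-0.67,0,0,1,0]]';python3 -m crank '[[-0.67,0,0,1,0],[-0.67,0,0,1,0]]'; done | grep -E "pos|force"
```

```text
tool_pos: [0.603, 0.1926, 0.2975]
contact_force: [0.5, -0.3, -0.4]
grip_force: 0.0
tool_pos: [0.603, 0.1926, 0.2964]
contact_force: [-0.1, 0.1, -0.2]
grip_force: 0.0
tool_pos: [0.603, 0.1926, 0.2955]
contact_force: [-0.2, 0.3, -1.2]
grip_force: 0.0
```

```bash
{ python3 -m crank '[[-0.67,0,0,1,0],[-0.67,0,0,1,0]]'; python3 -m crank '[[-0.67,0,0,0.7,0],[-0.67,0,0,0.7,0]]';python3 -m crank '[[-0.67,0,0,0.7,0],[-0.67,0,0,0.7,0]]'; } | grep -E "pos|force:"
```

```text
tool_pos: [0.603, 0.1926, 0.2949]
contact_force: [-0.3, 0.1, 2.5]
grip_force: 0.9
tool_pos: [0.603, 0.1926, 0.2947]
contact_force: [-1.6, 0.9, 4.4]
grip_force: 2.3
tool_pos: [0.603, 0.1927, 0.2945]
contact_force: [-2.1, -0.3, 7.8]
grip_force: 3.8
```

```bash
{ python3 -m crank '[[-0.67,0,0,0.7,0],[-0.67,0,0,0.7,0]]'; python3 -m crank '[[-0.67,0,0,0.7,0],[-0.67,0,0,0.7,0]]';python3 -m crank '[[-0.67,0,0,0.7,0],[-0.67,0,0,0.7,0]]'; } | grep -E "pos|force:"
```

```text
tool_pos: [0.603, 0.1926, 0.2943]
contact_force: [-3.4, -0.6, 11.4]
grip_force: 5.3
tool_pos: [0.6031, 0.1927, 0.294]
contact_force: [-3.3, -0.8, 12.8]
grip_force: 6.0
tool_pos: [0.6032, 0.1927, 0.2936]
contact_force: [-2.2, -0.2, 12.4]
grip_force: 6.2
```

```bash
{ python3 -m crank '[[-0.67,0,0,0.7,0],[-0.67,0,0,0.7,0]]'; python3 -m crank '[[-0.67,0,0,0.7,0],[-0.67,0,0,0.7,0]]';python3 -m crank '[[-0.67,0,0,0.7,0],[-0.67,0,0,0.7,0]]'; } | grep -E "pos|force:"
```

```text
tool_pos: [0.6034, 0.1927, 0.293]
contact_force: [-1.9, 0.2, 12.3]
grip_force: 6.1
tool_pos: [0.6034, 0.1927, 0.2921]
contact_force: [-1.8, -0.5, 11.6]
grip_force: 5.2
tool_pos: [0.6033, 0.1927, 0.2907]
contact_force: [-0.8, 0.6, 6.9]
grip_force: 3.3
```

```bash
{ python3 -m crank '[[-0.67,0,0,1,0],[-0.67,0,0,1,0]]'; python3 -m crank '[[-0.67,0,0,1,0],[-0.67,0,0,1,0]]';python3 -m crank '[[-0.67,0,0,1,0],[-0.67,0,0,1,0]]'; python3 -m crank '[[-0.67,0,0,1,0],[-0.67,0,0,1,0]]'; } | grep -E "pos|force:"
```

```text
tool_pos: [0.6032, 0.1926, 0.2886]
contact_force: [-0.4, -0.1, -0.6]
grip_force: 0.0
tool_pos: [0.6028, 0.1925, 0.2865]
contact_force: [-0.7, -0.1, 0.1]
grip_force: 0.0
tool_pos: [0.6029, 0.1925, 0.2855]
contact_force: [0.2, -0.3, -0.6]
grip_force: 0.0
tool_pos: [0.6029, 0.1926, 0.2852]
contact_force: [-0.4, -1.3, 1.3]
grip_force: 0.8
```

```bash
{ python3 -m crank '[[-0.67,0,0,1,0],[-0.67,0,0,1,0]]'; python3 -m crank '[[-0.67,0,0,1,0],[-0.67,0,0,1,0]]'; } | grep -E "pos|force:"
```

```text
tool_pos: [0.6029, 0.1926, 0.2851]
contact_force: [-2.5, -1.6, 6.6]
grip_force: 3.3
tool_pos: [0.6028, 0.1926, 0.2849]
contact_force: [-4.9, -1.3, 12.2]
grip_force: 5.8
```

This end has reached a firm stop. Now the other end.

```bash
{ python3 -m crank '[[-0.67,0,0,-15,0],[-0.67,0,0,-30,0],[-0.67,-40,0,-30,0],[-0.67,-80,0,-30,0],[-0.67,-120,0,-30,0],[-0.67,-150,0,-30,0],[-0.67,-172,0,-30,0],[-0.67,-172,0,-24,0],[-0.67,-172,0,-18,0],[-0.67,-172,0,-18,0]]'; python3 -m crank '[[-0.67,0,0,1,0],[-0.67,0,0,2,0],[-0.67,0,0,2,0]]'; python3 -m crank '[[-0.67,0,0,1,0],[-0.67,0,0,1,0]]'; } | grep -E "pos|force:|rot"
```

```text
tool_pos: [0.4323, 0.2094, 0.3002]
tool_rot: [3.141, 0.0, -0.098]
contact_force: [0.6, 0.8, -1.1]
grip_force: 0.0
tool_pos: [0.4326, 0.2093, 0.2987]
tool_rot: [3.141, 0.0, -0.099]
contact_force: [0.1, -0.2, -0.3]
grip_force: 0.0
tool_pos: [0.4321, 0.2094, 0.2979]
tool_rot: [3.141, 0.0, -0.098]
contact_force: [-0.1, -0.2, 0.5]
grip_force: 0.0
```

```bash
{ python3 -m crank '[[-0.67,0,0,1,0],[-0.67,0,0,1.5,0],[-0.67,0,0,1.5,0]]'; python3 -m crank '[[-0.67,0,0,1,0],[-0.67,0,0,1,0]]';  python3 -m crank '[[-0.67,0,0,0.7,0],[-0.67,0,0,0.7,0]]'; python3 -m crank '[[-0.67,0,0,0.7,0],[-0.67,0,0,0.7,0]]'; } | grep -E "pos|force:"
```

```text
tool_pos: [0.4318, 0.2094, 0.2965]
contact_force: [-1.2, -0.5, -0.1]
grip_force: 0.0
tool_pos: [0.4319, 0.2095, 0.2956]
contact_force: [-0.4, -0.0, 1.3]
grip_force: 0.4
tool_pos: [0.4319, 0.2095, 0.2952]
contact_force: [-1.5, -0.7, 4.2]
grip_force: 1.9
tool_pos: [0.4318, 0.2095, 0.2948]
contact_force: [-2.0, -0.2, 7.1]
grip_force: 3.7
```

```bash
{ python3 -m crank '[[-0.67,0,0,0.7,0],[-0.67,0,0,1.4,0],[-0.67,0,0,1.4,0]]'; python3 -m crank '[[-0.67,0,0,1,0],[-0.67,0,0,1,0]]';  python3 -m crank '[[-0.67,0,0,0.7,0],[-0.67,0,0,0.7,0]]'; python3 -m crank '[[-0.67,0,0,0.7,0],[-0.67,0,0,0.7,0]]'; python3 -m crank '[[-0.67,0,0,0.7,0],[-0.67,0,0,0.7,0]]'; } | grep -E "pos|force:"
```

```text
tool_pos: [0.4318, 0.2096, 0.2939]
contact_force: [-4.1, 0.1, 11.4]
grip_force: 5.6
tool_pos: [0.4317, 0.2096, 0.2927]
contact_force: [-1.7, -0.1, 7.2]
grip_force: 3.6
tool_pos: [0.4316, 0.2096, 0.2917]
contact_force: [-2.5, 1.5, 5.7]
grip_force: 2.7
tool_pos: [0.4316, 0.2096, 0.2907]
contact_force: [-2.1, 0.5, 2.2]
grip_force: 1.3
tool_pos: [0.4317, 0.2095, 0.2895]
contact_force: [-0.6, 0.1, -1.4]
grip_force: 0.0
```

```bash
{ python3 -m crank '[[-0.67,0,0,1,0],[-0.67,0,0,2,0],[-0.67,0,0,3,0],[-0.67,0,0,3,0]]'; python3 -m crank '[[-0.67,0,0,1,0],[-0.67,0,0,1,0]]';  python3 -m crank '[[-0.67,0,0,0.7,0],[-0.67,0,0,0.7,0]]'; python3 -m crank '[[-0.67,0,0,0.7,0],[-0.67,0,0,0.7,0]]'; } | grep -E "pos|force:"
```

```text
tool_pos: [0.4319, 0.2094, 0.2863]
contact_force: [-0.9, -0.1, 1.0]
grip_force: 0.0
tool_pos: [0.4318, 0.2094, 0.2855]
contact_force: [0.1, -1.1, -0.9]
grip_force: 0.0
tool_pos: [0.4318, 0.2094, 0.2849]
contact_force: [0.2, 0.1, -1.0]
grip_force: 0.0
tool_pos: [0.4318, 0.2094, 0.2842]
contact_force: [0.1, -0.3, -0.1]
grip_force: 0.0
```

```bash
{ python3 -m crank '[[-0.67,0,0,0.7,0],[-0.67,0,0,0.7,0]]'; python3 -m crank '[[-0.67,0,0,0.7,0],[-0.67,0,0,0.7,0]]';  python3 -m crank '[[-0.67,0,0,0.7,0],[-0.67,0,0,0.7,0]]';python3 -m crank '[[-0.67,0,0,0.7,0],[-0.67,0,0,0.7,0]]'; } | grep -E "pos|force:"
```

```text
tool_pos: [0.4319, 0.2095, 0.2837]
contact_force: [1.0, 0.1, 1.6]
grip_force: 0.4
tool_pos: [0.4318, 0.2095, 0.2836]
contact_force: [-1.9, -0.5, 8.2]
grip_force: 3.9
tool_pos: [0.4318, 0.2095, 0.2836]
contact_force: [-4.4, -1.8, 14.1]
grip_force: 7.1
tool_pos: [0.4317, 0.2094, 0.2835]
contact_force: [-6.7, -2.2, 21.3]
grip_force: 10.2
```

Firm stop here too. I'll retreat above the middle and check all the rivet heights.

```bash
python3 -m crank '[[-0.67,0,0,-30,0],[-0.67,0,0,-60,0],[-0.67,0,0,-95,0],[-0.67,0,0,-95,0],[-0.67,0,0,-95,0],[-0.67,0,0,-95,0]]' | grep pos
python3 - <<'E'
from h import *
s=telemetry.observe();cal=vision.get_calibration("wrist")
p,d=vision.read_camera("wrist"); cv2.imwrite("pics/w6.png",p[:,:,::-1]); 
np.savez("/tmp/w6.npz",p=p,d=d,tp=s["tool_pos"],tr=s["tool_rot"],**cal)
E
```

```text
tool_pos: [0.4316, 0.2094, 0.376]
```

View pics/w6.png

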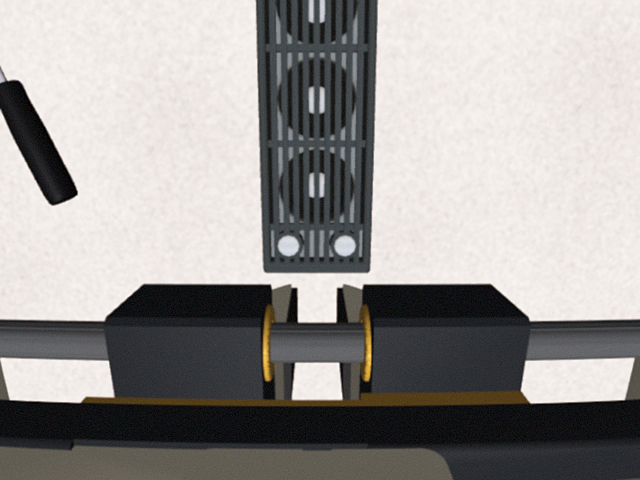

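Near-end rivets are at (288,246) and (345,246). I'll measure these and then the far end.

```bash
python3 - <<'E'
from h import *
f=np.load("/tmp/w6.npz"); rv(f["p"],f["d"],f,f["tp"],f["tr"],((288,246),(345,246)),18)
E
python3 -m crank '[[-0.67,40,0,0,0],[-0.67,80,0,0,0],[-0.67,120,0,0,0],[-0.67,160,0,0,0],[-0.67,172,0,0,0],[-0.67,172,0,0,0],[-0.67,172,0,0,0],[-0.67,172,0,0,0]]' | grep pos
python3 - <<'E'
from h import *
s=telemetry.observe();cal=vision.get_calibration("wrist")
p,d=vision.read_camera("wrist"); rv(p,d,cal,s["tool_pos"],s["tool_rot"],((288,246),(345,246)),18)
E
```

```text
[  8   8  21  20 341] world [0.4339 0.2255 0.1067] tool mm [  0.9 -16.3 269.3]
[  7   8  22  20 341] world [0.4305 0.1919 0.1066] tool mm [  0.8  17.4 269.4]
tool_pos: [0.602, 0.1928, 0.3753]
[  8   6  21  20 327] world [0.605  0.2085 0.1066] tool mm [  2.2 -16.1 268.6]
[  8   6  21  20 330] world [0.6017 0.175  0.1066] tool mm [  2.2  17.5 268.6]
```

```bash
python3 -c "
from cell import ticket,telemetry
print(telemetry.observe()['time'],ticket.hand_in())"
```

```text
the job is handed in; nothing more can be done
18.2167 None
```

The grille is back on the loudspeaker with all four studs home: every rivet head measured about 11.4 mm above the baffle, against a 14 mm limit. The wrist force never read above about 22 N, and the arm was clear of everything when I handed the job in at 18.2 s.

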